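# Draw one sample bottle from the wet bench's gravity dispenser

### The job

Draw one empty sample bottle from the gravity dispenser: press the pad of its rocking lever fully down so that the gate lifts and the first bottle rolls into the pick-up pocket, then let the lever come back up so that the gate shuts and the next bottle rolls up to it. Touch only the lever and no bottle, let out just the one bottle, and leave the things standing around the dispenser where they are.

Things in the scene. Friction and masses are not known exactly. Their poses are not given: they have to be found in the camera images.
- dispenser: Fixed grey plastic dispenser, foot plate 150 x 330 mm. Origin: centre of its underside, on the bench; y up the lane, x across, z up. The 100 mm wide lane slopes down 8 degrees toward -y; four lying bottles queue in it behind the gate. Below the gate (y -75 to -150 mm) is the open pick-up pocket with a low front lip. Two bearing cheeks beside the lane near y = -50 mm rise to 150 mm.
- pad (a point): Centre of the top of the lever's press pad (solid rocker_c3), a white plate 48 (across) x 52 (along) x 7 mm over the lane. At rest at (0, 37, 176) mm in the dispenser's frame, its +y end tilted up 15 degrees. Fully pressed at (0, 47, 133): 43 mm lower, 10 mm further along +y, tilted 11 degrees the other way. A press straight down is enough; nothing stands above it.
- pivot (a point): Pivot of the rocking lever, on its shaft across the lane, at (0, -49, 133) mm in the dispenser's frame.
- rocker (a joint): Rocking lever's angle, rad: 0 at rest (pad up, gate down), 0.46 fully pressed on its stop (pad down, gate up). A damped spring returns it by itself within a second: pushing the pad takes 2 to 4 N at first, 5 to 7 N at full travel, when slow; then the stop resists. The bottle passes only above about 0.38; meanwhile a sprung shoe under the lever clamps the second bottle and holds back the others.
- gate_edge (a point): Middle of the lower edge of the gate, a white plastic plate 88 mm wide, 59 mm tall, 8 mm thick that is fixed under the lever's short end, beyond the pivot from the pad, and hangs in front of the first bottle; it rises with the lever.
- bottle_1: Lying straight-sided white plastic sample bottle with screw cap, 50 mm across, 92 mm long, about 55 g, first in the queue, waiting at the gate. Origin at its middle, on its axis; starts at (0, -53, 70) mm in the dispenser's frame. In the pocket its origin comes to rest near (0, -128, 60) mm there, about a second after the gate has lifted.
- bottle_2: Lying straight-sided white plastic sample bottle with screw cap, 50 mm across, 92 mm long, about 55 g, second in the queue. Origin at its middle, on its axis; starts at (0, -4, 77) mm in the dispenser's frame.
- bottle_3: Lying straight-sided white plastic sample bottle with screw cap, 50 mm across, 92 mm long, about 55 g, third in the queue. Origin at its middle, on its axis; starts at (0, 46, 84) mm in the dispenser's frame.
- bottle_4: Lying straight-sided white plastic sample bottle with screw cap, 50 mm across, 92 mm long, about 55 g, last in the queue, highest up the lane. Origin at its middle, on its axis; starts at (0, 96, 91) mm in the dispenser's frame.
- standing_bottle: Bystander: a bottle of the same kind standing on the bench, 50 mm across, 92 mm tall, loose. Origin: centre of its underside.
- union_nut: Bystander: a white plastic pipe union nut standing on the bench, 53 mm across, 48 mm tall, loose. Origin: centre of its underside.
- beaker: Bystander: an open white plastic beaker, 72 mm across, 85 mm tall, loose. Origin: centre of its underside.
Things that resemble listed ones, but are neither listed nor needed, are in the scene too. What is shaped like the bottle_2 but blue or turquoise is not meant.

How it is judged:
By the outcome, as a careful person would: the job done as asked, in the order asked, and still so for the second after the job is handed in, with the robot touching nothing.
It also fails if it takes over 32 s, if anything falls off the work surface, if the arm or the gripper's body presses on something with over 40 N, if the wrist force passes 120 N, or if a joint passes its speed limit or range.

### The arm

A 7-joint arm with a two-finger parallel gripper is mounted at the origin on the work surface. World frame = base frame: x ahead of the robot, y to its left, z up, the work surface at z = 0. Lengths are in m, angles in rad, forces in N, time in s.
With the tool pointing down it reaches from about 0.35 to 0.9 m from the base axis. Payload 8.1 kg.
Tool frame: the origin (TCP) lies midway between the tips of the shut fingers; the grasp point (between the pads) lies 19 mm behind it; y points along the fingers, x is the direction in which the jaws open and shut, and the axes are right-handed (so a half turn about y gives the same grasp; the last joint's range is limited). The gripper opens to 85 mm and grips with 20 to 120 N. Pads are 22 mm wide; open, the fingers measure 114 mm over their backs; the gripper's body (76 mm by 85 mm) begins 54 mm behind the grasp point. The pads swing forward as they close: fully open they stand 13 mm farther back than shut.
Start: joints at [1.113, 0.434, 0.025, 1.573, -0.012, 1.134, -0.075], TCP at [0.217, -0.586, 0.231] pointing down, gripper open.
Joint ranges: [-2.62, 2.62], [-0.44, 2.09], [-1.27, 1.32], [0.08, 2.57], [-1.32, 4.46], [0.12, 2], [-2.74, 2.74]. Speed limits (rad/s): [2.22, 2.22, 3.01, 3.01, 3.14, 3.14, 3.14].

### API

Orientations are given as a unit quaternion [x, y, z, w].
In Python, from rig import manip gives the robot as it stands.
- The arm moves only by the tool send_rows, never from a script. Its argument "rows" is a list that holds one entry, the list of rows, each a list of 4 numbers: the shift along the world's x, y, z in m, then the turn about the world's z in rad. In form: [[[tx, ty, tz, yaw], ...]]. A call has 1 to 10 rows; each row shifts and turns the commanded pose from where the row before left it; what a row does not reach is not made up. A row lasts 1/8 s, in which the tool goes at most 62.5 mm and 10.7 degrees, less where a joint would pass 70% of its speed; a pose out of reach is approached as far as the arm can. A call with a gripper value outside its range is refused whole. "claw" is the finger opening in m, from 0 to 0.0854, set as the call begins (left out, the last holds). The fingers move at their own pace and stop on an object; "squeeze" is the grip in N (left out, the last holds). Time passes only in rows, so rows that do not move let the fingers close. It gives the time, the measured TCP pose, the force and the opening at its end, in the units of the state.
- manip.sense(): the state, without advancing time (a new reading comes with each control period).
- manip.capture(name): name is "side" or "top"; returns (picture, depth): 384x512x3 uint8, red, green, blue; 384x512 float32, m along the optical axis (not along the pixel's ray), 0 where there is no reading.
- manip.get_calibration(name): a dict with "vertical_fov" (degrees; the focal length in pixels is half the picture's height over the tangent of half this angle, whatever the lens; pixels are square), "cx", "cy" (the principal point, pixels), "T" (4x4, takes a point from camera to world coordinates). Camera axes: x right, y up, looking along -z (the intrinsics and any distortion apply to the point x, -y, -z); pixel columns grow to the right and rows downward; lengths in m; the calibration is good to about 2 mm. A picture is of the moment at which its call begins. get_calibration takes no time and is no camera call.
- manip.close_job(): hands the job in, once; it reports no verdict.
The state is a dict: "time_s": time; "joint_pos": joint angles; "joint_velocities": joint speeds; "tau": joint torques, N m; "ee_pos": TCP position; "tool_rot": TCP orientation; "wrist_force": force on the tool from outside, world axes, zero at the start; "moment": the same for the moment, N m; "width": opening from 0.0 (shut) to 1.0 (fully open).
Only numpy, scipy, OpenCV 4.12 (cv2) and the standard library are available. Lean on these libraries where they do the work, as an engineer would, in place of code of your own. Each camera call takes 0.05 s, during which the arm holds its last target. There are 200 camera calls.

## Working session

There is one attempt and no reset: what is moved stays moved. The work goes in short steps, Python scripts to look and compute and a tool call to move; the robot and the scene stay as the last step left them, time stands still between calls to the robot, and variables do not carry over. Pictures are saved under pics/ and viewed, about 8 in all and at most 12, crops included, and the job is handed in when it is done.

Besides the shell and the picture viewer there is one more tool, called after "Call:" as name([rows], argument=value, ...), one row to a line, values as JSON. send_rows: Moves the arm, as the interface text tells. Its arguments: {"type":"object","properties":{"rows":{"type":"array","items":{"type":"array","items":{"type":"array","items":{"type":"number"}}}},"claw":{"type":"number"},"squeeze":{"type":"number"}},"required":["rows"]}

```bash
mkdir -p pics
cat > h.py <<'E'
import numpy as np, cv2
from rig import manip
def cap(n):
    p,d=manip.capture(n); c=manip.get_calibration(n)
    f=p.shape[0]/2/np.tan(np.radians(c["vertical_fov"])/2)
    v,u=np.mgrid[:p.shape[0],:p.shape[1]]
    k={a:b for a,b in c.items() if a not in("T",)}
    P=np.stack([(u-c["cx"])/f*d,-(v-c["cy"])/f*d,-d,np.ones_like(d)],-1)@np.array(c["T"]).T
    P=P[...,:3].copy(); P[d==0]=np.nan
    return p,d,P,k
E
python3 - <<'E'
from h import *
for n in("top","side"):
    p,d,P,k=cap(n); print(n,k,np.round(manip.get_calibration(n)["T"],3).tolist()); np.savez(n+"0",p=p,P=P)
    cv2.imwrite(f"pics/{n}0.png",cv2.resize(p[...,::-1],(800,600)))
s=manip.sense(); print(s)
E
```

```text
top {'vertical_fov': 46.06737554373899, 'cx': 269.51368473607295, 'cy': 194.62943513286876} [[0.0, 0.996, -0.088, 0.493], [-1.0, -0.0, -0.005, 0.018], [-0.005, 0.088, 0.996, 1.104], [0.0, 0.0, 0.0, 1.0]]
side {'vertical_fov': 45.71465684658121, 'cx': 257.6952798933228, 'cy': 199.5717467745197} [[-0.915, 0.258, -0.311, 0.289], [-0.403, -0.549, 0.732, 0.708], [0.018, 0.795, 0.607, 0.682], [0.0, 0.0, 0.0, 1.0]]
{'time_s': 0.1, 'joint_pos': array([ 1.11340153,  0.43514917,  0.02497444,  1.57397826, -0.01162102,
        1.1339998 , -0.07513275]), 'joint_velocities': array([ 8.45718673e-04, -2.00695328e-03,  4.15109993e-05, -2.56971580e-03,
        5.96697455e-04,  1.08556394e-03, -3.20007010e-04]), 'tau': array([ 4.10722423e-03, -6.71753168e+01,  1.02911141e+00, -3.16903245e+01,
        1.59785792e-02,  7.20923083e-03, -1.29414047e-05]), 'ee_pos': array([ 0.2169292 , -0.5856776 ,  0.23061779]), 'tool_rot': array([-0.58011631,  0.40437503, -0.40352741,  0.58061307]), 'wrist_force': array([-0.58486263, -0.02822411,  0.27451299]), 'moment': array([0.0072909 , 0.0005147 , 0.04018691]), 'width': 1.0018493162115605}
```

View pics/top0.png

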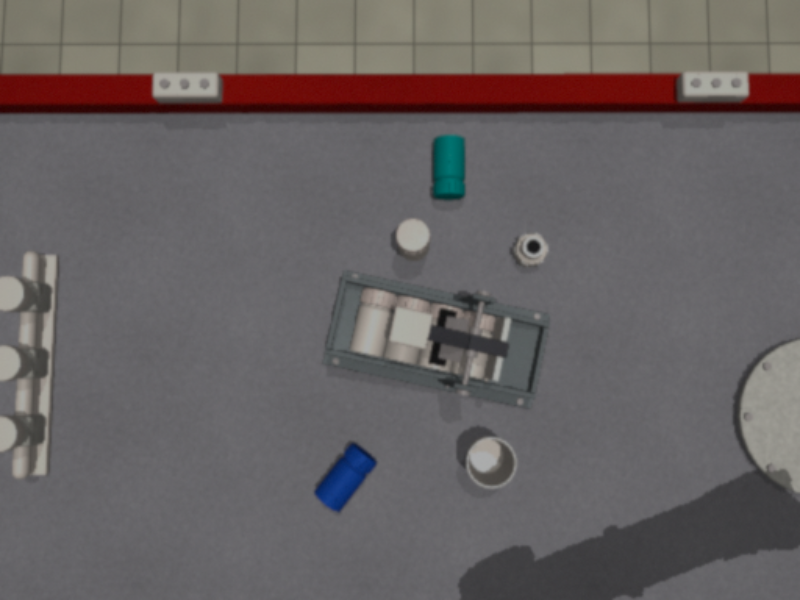

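View pics/side0.png

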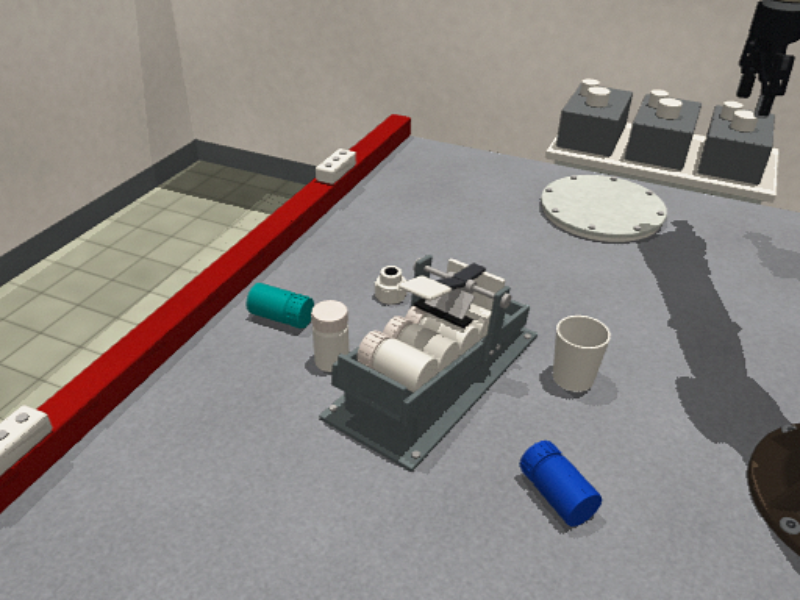

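Top view (800x600): pad at about (411,329), the lane running left (+y, up the lane) to right (gate at about (503,350), pocket at (525,355)). The standing bottle is at (412,238), the nut at (531,249) and the beaker at (491,463). The side view agrees. Next I measure the pad and the dispenser.

```bash
cat > m.py <<'E'
from h import *
from scipy.optimize import least_squares
z=np.load("top0.npz"); P=z["P"]; p=z["p"].astype(int)
m=np.zeros(P.shape[:2],bool); m[192:228,240:285]=1
w=m&(p.min(-1)>120)&(P[...,2]>.15)&(P[...,2]<.2)
n,l,st,c=cv2.connectedComponentsWithStats(w.astype(np.uint8)); i=1+np.argmax(st[1:,4]); q=P[l==i]
print("pad top",st[i],q.mean(0),q[:,2].min(),q[:,2].max(), cv2.minAreaRect((q[:,:2]*1000).astype(np.float32)))
# foot plate / dispenser silhouette above bench
b=np.zeros_like(m); b[165:265,200:360]=1
a=(b&(P[...,2]>.004)).astype(np.uint8); a=cv2.morphologyEx(a,cv2.MORPH_OPEN,np.ones((3,3)))
n,l,st,c=cv2.connectedComponentsWithStats(a); i=1+np.argmax(st[1:,4]); Q=P[l==i]
print("disp",st[i],cv2.minAreaRect((Q[:,:2]*1000).astype(np.float32)))
print("bench z",np.nanmedian(P[300:350,50:150,2]))
for nm,(u,v) in dict(stand=(412,238),nut=(531,236),beaker=(491,440)).items(): print(nm,P[int(v*.64),int(u*.64)])
z=np.load("side0.npz"); P=z["P"]; p=z["p"].astype(int)
w=np.zeros(P.shape[:2],bool); w[174:195,255:292]=1
w&=(p.min(-1)>150)&(P[...,2]>.155)&(P[...,2]<.2); q=P[w]; print("side pad",len(q),q.mean(0),q.min(0),q.max(0),cv2.minAreaRect((q[:,:2]*1000).astype(np.float32)))
E
python3 m.py
```

```text
pad top [249 196  28  27 556] [0.54494095 0.03715262 0.17641867] 0.16742768433100785 0.1866308381674031 ((545.0006713867188, 36.852935791015625), (49.21546173095703, 47.80396270751953), 77.87262725830078)
disp [ 207  173  145   89 8444] ((537.0801391601562, 0.4609527587890625), (330.5870666503906, 150.29498291015625), 77.64197540283203)
bench z 0.000992952178149431
stand [0.67937718 0.03790303 0.09292281]
nut [ 0.69022305 -0.14121122  0.04619438]
beaker [ 0.38196093 -0.08322137  0.00446131]
side pad 271 [0.54430478 0.03964554 0.17687775] [ 0.51878619 -0.00179381  0.16001282] [0.57315186 0.06507909 0.18364724] ((543.0076904296875, 31.09314727783203), (61.83435821533203, 47.378787994384766), 75.89176177978516)
```

The measurements agree. The plate is 330x150 mm centred at (0.537, 0.0005), with the lane axis at 77.6°. The pad sits at (0.545, 0.037, 0.176), which matches the nominal frame. I'll shut the fingers and move above the pad with the jaw axis across the lane.

Call:
send_rows([
  [[0.01,0.02,0.004,0.05],[0.0165,0.0315,0.004,0.1],[0.0165,0.0315,0.004,0.1],[0.0165,0.0315,0.004,0.1],[0.0165,0.0315,0.004,0.1],[0.0165,0.0315,0,0.1],[0.0165,0.0315,0,0.1],[0.0165,0.0315,0,0.1],[0.0165,0.0315,0,0.1],[0.0165,0.0315,0,0.1]],
], claw=0, squeeze=20)

```text
time_s: 1.35
ee_pos: [0.3763, -0.2804, 0.2512]
tool_rot: [-0.701, 0.092, -0.091, 0.701]
wrist_force: [0.0, -0.4, 0.3]
width: 0.004
```

Call:
send_rows([
  [[0.0165,0.0315,0,0.05],[0.0165,0.0315,0,0],[0.0165,0.0315,0,0],[0.0165,0.0315,0,0],[0.0165,0.0315,0,0],[0.0165,0.0315,0,0],[0.0165,0.0315,0,0],[0.0165,0.0315,0,0],[0.015,0.028,0,0],[0,0,0,0]],
])

```text
time_s: 2.6
ee_pos: [0.5228, 0.0013, 0.2511]
tool_rot: [-0.703, 0.074, -0.074, 0.704]
wrist_force: [-0.3, -0.3, -0.0]
width: -0.001
```

Call:
send_rows([
  [[0.012,0.021,0,0],[0.0116,0.0212,0,0],[0,0,-0.02,0],[0,0,-0.02,0],[0,0,0,0],[0,0,0,0]],
])

```text
time_s: 3.35
ee_pos: [0.5463, 0.0395, 0.212]
tool_rot: [0.703, -0.076, 0.076, -0.703]
wrist_force: [0.9, 0.6, 0.1]
width: 0.001
```

Run:
```python
from h import *
p,d,P,k=cap("side"); cv2.imwrite("pics/s1.png",cv2.resize(p[120:260,190:370,::-1],(720,560),interpolation=2))
print(manip.sense()["ee_pos"])
```

```text
[0.54652982 0.03959391 0.21224205]
```

View pics/s1.png

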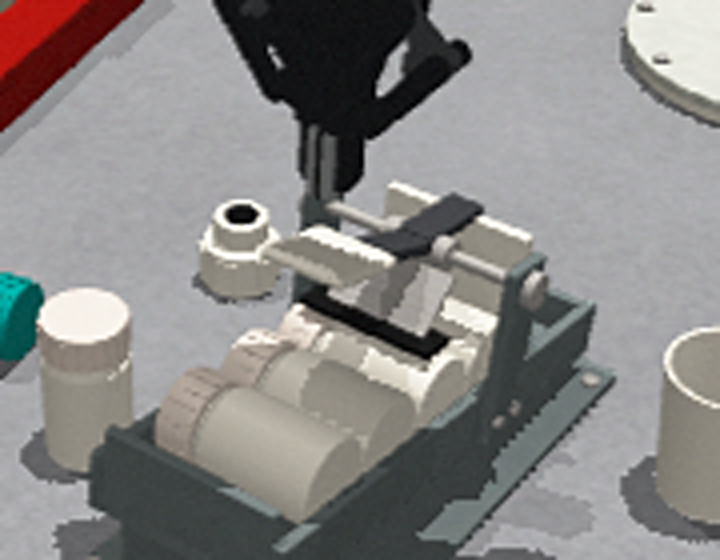

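The crop shows the shut fingertips at (325,195), directly above the pad (330,255), with nothing else near. I'll press down gently.

Call:
send_rows([
  [[0,0.003,-0.012,0],[0,0.002,-0.012,0],[0,0,-0.007,0],[0,0,-0.006,0],[0,0,-0.006,0],[0,0,-0.006,0],[0,0,-0.006,0],[0,0,-0.005,0],[0,0,-0.004,0],[0,0,0,0]],
])

```text
time_s: 4.65
ee_pos: [0.5472, 0.0459, 0.1478]
tool_rot: [-0.702, 0.075, -0.077, 0.704]
wrist_force: [1.2, 3.0, 3.4]
width: 0.001
```

Call:
send_rows([
  [[0,0,-0.006,0],[0,0,-0.005,0],[0,0,-0.004,0],[0,0,0,0]],
])

```text
time_s: 5.15
ee_pos: [0.5476, 0.0469, 0.1339]
tool_rot: [-0.702, 0.075, -0.077, 0.704]
wrist_force: [-2.2, 5.6, 14.0]
width: -0.005
```

Force has risen to 14 N at z=0.134, so the lever is on its stop. I'll hold it there and check.

Call:
send_rows([
  [[0,0,0,0],[0,0,0,0],[0,0,0,0],[0,0,0,0],[0,0,0,0],[0,0,0,0],[0,0,0,0],[0,0,0,0]],
])

```text
time_s: 6.15
ee_pos: [0.5476, 0.0469, 0.1339]
tool_rot: [-0.702, 0.075, -0.077, 0.704]
wrist_force: [-1.8, 6.8, 13.8]
width: 0.001
```

Run:
```python
from h import *
a,_,P,k=cap("top"); b,*_=cap("side")
cv2.imwrite("pics/s2.png",np.hstack([cv2.resize(x[...,::-1],(400,400),interpolation=2) for x in (a[150:290,205:345],b[120:260,200:340])]))
s=manip.sense();print(s["ee_pos"],s["wrist_force"],s["time_s"])
```

```text
[0.54763026 0.04689104 0.13392128] [-1.48384025  6.20341536 13.68690939] 6.25
```

View pics/s2.png

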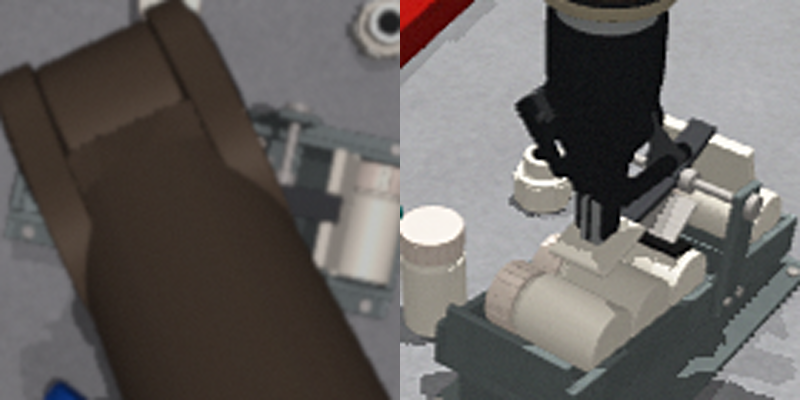

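The left (top) crop shows bottle 1 in the pocket at (365,225) beyond the raised gate, and the right crop shows the lever fully down with the other bottles held. Now I release it by going straight up.

Call:
send_rows([
  [[0,0,0.012,0],[0,0,0.02,0],[0,0,0.025,0],[0,0,0.025,0],[0,0,0.02,0],[-0.02,-0.03,0.01,0],[-0.02,-0.05,0,0],[-0.02,-0.06,0,0],[-0.02,-0.06,0,0],[-0.02,-0.06,0,0]],
])

```text
time_s: 7.5
ee_pos: [0.4456, -0.2155, 0.2442]
tool_rot: [0.703, -0.076, 0.076, -0.703]
wrist_force: [1.3, -0.7, -0.0]
width: -0.001
```

Call:
send_rows([
  [[-0.02,-0.06,0,0],[-0.02,-0.06,0,0],[-0.02,-0.06,0,0],[-0.01,-0.04,0,0],[0,0,0,0],[0,0,0,0],[0,0,0,0],[0,0,0,0]],
])

```text
time_s: 8.5
ee_pos: [0.3781, -0.4302, 0.2445]
tool_rot: [0.703, -0.076, 0.076, -0.703]
wrist_force: [0.5, 0.0, -0.6]
width: -0.001
```

Run:
```python
from h import *
a,_,P,k=cap("top"); b,*_=cap("side")
cv2.imwrite("pics/s3.png",np.hstack([cv2.resize(x[...,::-1],(400,400),interpolation=2) for x in (a[140:320,195:375],b[120:260,200:340])]))
s=manip.sense();print(s["ee_pos"],s["wrist_force"],s["time_s"])
c=np.array([.537,.0005]);e=np.array([.214,.977]);ex=np.array([.977,-.214])
q=P[...,:2]-c; y=q@e; x=q@ex
P0=np.load("top0.npz")["P"]
for nm,lo,hi in [("pocket",-.150,-.085),("gate/b1",-.085,-.03),("b3..4",.02,.12),("pad",.015,.06)]:
    for PP in(P0,P):
        qq=PP[...,:2]-c; yy=qq@e; xx=qq@ex
        m=(abs(xx)<.03)&(yy>lo)&(yy<hi); i=np.argmax(np.where(m,PP[...,2],-1)); print(nm,round(yy.flat[i],3),round(PP[...,2].flat[i],3), np.round(np.nanmedian(PP[...,2][m]),3))
m=(abs(x-.03)<.008)
for t in np.arange(-.15,.16,.0125):
    mm=m&(abs(y-t)<.006); print(round(t,3),np.round(np.nanmedian(P[...,2][mm]),3),end=" | ")
for nm,(u,v) in dict(stand=(412,238),nut=(531,236),beaker=(491,440)).items(): print(nm,P[int(v*.64),int(u*.64)]-P0[int(v*.64),int(u*.64)])
```

```text
[ 0.37795447 -0.43061365  0.24450808] [1.07090056 0.63785455 0.77830093] 8.6
pocket -0.085 0.142 0.036
pocket -0.092 0.142 0.082
gate/b1 -0.033 0.149 0.136
gate/b1 -0.033 0.149 0.136
b3..4 0.059 0.187 0.116
b3..4 0.059 0.186 0.093
pad 0.059 0.187 0.176
pad 0.059 0.186 0.175
-0.15 0.072 | -0.137 0.081 | -0.125 0.084 | -0.112 0.078 | -0.1 0.064 | -0.087 0.131 | -0.075 0.085 | -0.062 0.093 | -0.05 0.136 | -0.037 0.091 | -0.025 0.121 | -0.012 0.11 | 0.0 0.11 | 0.013 0.096 | 0.025 0.099 | 0.038 0.107 | 0.05 0.109 | 0.063 0.101 | 0.075 0.064 | 0.088 0.065 | 0.1 0.067 | 0.113 0.068 | 0.125 0.071 | 0.138 0.073 | 0.15 0.111 | stand [-2.31119984e-05 -2.50704989e-06  1.25276950e-04]
nut [ 4.81921141e-05 -3.88116021e-05 -2.58275869e-04]
beaker [1.42355661e-05 1.29437510e-05 1.40993618e-04]
```

View pics/s3.png

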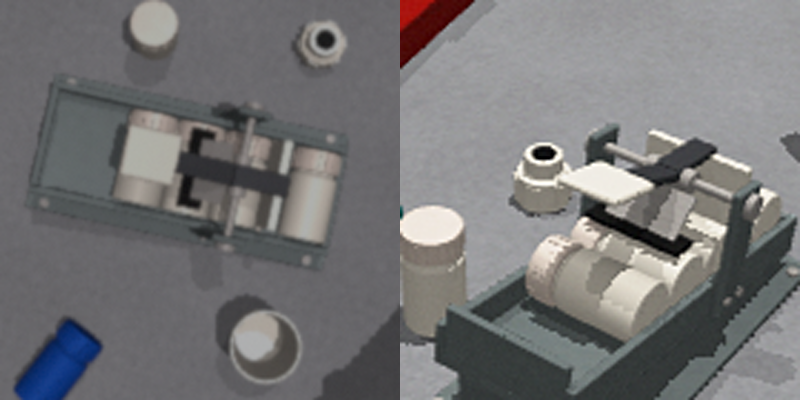

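The picture shows one bottle in the pocket at (310,195), the gate shut and the lever up. The queue has moved up: the last bottle is at lane y≈47 mm, bottle 3's old place. The standing bottle, nut and beaker read within 0.3 mm of before. Handing in.

```bash
python3 -c "
from rig import manip
print(manip.close_job())"
```

```text
the job is handed in; nothing more can be done
None
```

The job is done and handed in. I pressed the lever pad to its stop with the shut fingertips (14 N upward, pad at z ≈ 0.134 m). I held it for about a second until bottle 1 was in the pocket, then let the lever spring back and moved the arm clear, all by about 8.6 s.

The last camera checks showed:
- **Pocket:** one bottle, with its top at about y = -127 mm in the dispenser's frame; the expected resting place is y = -128 mm.
- **Lever and gate:** the pad top is back within 1 mm of its rest height, and the gate is shut.
- **Queue:** the other three bottles have moved up, with the last at about y = 47 mm in the dispenser's frame.
- **Bystanders:** the standing bottle, union nut and beaker each read within 0.3 mm of before, at one depth point per object.

No check failed or disagreed.

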